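Check the roller limit switch for the model boat slip

ROBOT

A 6-joint arm with a two-finger parallel gripper is mounted at the origin on the work surface. World frame = base frame: x ahead of the robot, y to its left, z up, the work surface at z = 0. Lengths are in m, angles in rad, forces in N, time in s.
With the tool pointing down it reaches from about 0.25 to 0.725 m from the base axis. Payload 4 kg.
Tool frame: the origin (TCP) lies at the very end of the fingers, on their centre line; the grasp point (between the pads) lies 19 mm behind it; z points along the fingers, y is the line along which they close (so a half turn about z gives the same grasp; the last joint's range is limited). The gripper opens to 85 mm and grips with 20 to 120 N. Pads are 22 mm wide; open, the fingers measure 114 mm over their backs; the gripper's body (76 mm by 85 mm) begins 54 mm behind the grasp point. The pads swing forward as they close: fully open they stand 13 mm farther back than shut.
Start: joints at [-1.317, 0.241, 0.005, 1.335, 0, 1.571], TCP at [0.126, -0.484, 0.195] pointing down, gripper open.
Joint ranges: [-2.72, 2.72], [-1.05, 1.87], [-1.09, 1.28], [-1.99, 2.15], [-1.42, 1.44], [-3.14, 3.14]. Speed limits (rad/s): [2.79, 2.79, 3.14, 3.14, 3.14, 3.14].

INTERFACE

Orientations are given as a unit quaternion [x, y, z, w].
In Python, from workcell import bot gives the robot as it stands.
- The arm moves only by the tool carry_out, never from a script. Its argument "increments" is one flat list of numbers, 5 for each row, row after row: the finger opening in cm, from 0 to 8.54, then the shift along the tool's x, y, z in cm, then the turn about the tool's z in rad. A call has exactly 5 rows; each row shifts and turns the commanded pose from where the row before left it, along the tool's axes as they then stand; what a row does not reach is not made up. A row lasts 1/8 s, in which the tool goes at most 62.5 mm and 10.7 degrees, less where a joint would pass 70% of its speed; a pose out of reach is approached as far as the arm can. A call with a gripper value outside its range is refused whole. The fingers move at their own pace and stop on an object; the grip force is fixed at half the most. Time passes only in rows, so rows that do not move let the fingers close, or fill a call up. It gives the time, the measured TCP pose, the force, the opening and the grip force at its end, in the units of the state.
- bot.get_obs(): the state, without advancing time (a new reading comes with each control period).
- bot.camera(name): name is "scene" or "top"; returns a dict with "pixels" (384x512x3 uint8, blue, green, red), "range_z" (384x512 float32, m along the optical axis (not along the pixel's ray), 0 where there is no reading), "mtx" (3x3 intrinsics, pixels), "eye" and "attitude" of the camera in the world. Camera axes: x right, y down, z forward; pixel columns grow to the right and rows downward; lengths in m; the calibration is good to about 2 mm. A picture is of the moment at which its call begins.
- bot.job_done(): hands the job in; it is judged then, once.
Trained networks look in a picture, given as the dict that the camera call returned (one of the last four; its "shot" number tells which), for a name from the list of things; names that differ only in an ending like _2 or _b are one class to them, and where a whole thing is asked for, a point or a joint stands for the part that bears it (a point fixed in the world has none). Each returns a list of dicts, best first, with "p" (0 to 1); they miss things now and then, are a little off and sometimes report something else, mostly with a low value. They report only what shows in the picture. A call takes as long as a camera call.
- bot.find_in(picture, name): "xyz" ([x, y, z] in m, in the coordinates of the camera as it stood for that picture, good to about 4 mm: the middle of the surface that is visible of it).
- bot.regions_of(picture, name): "mask" (384x512 bool, what is visible of it).
- bot.place_of(picture, name): "xyz" ([x, y, z] in m, in the coordinates of the camera as it stood for that picture, good to about 4 mm: a listed point, or the origin of a listed thing).
The state is a dict: "clock": time; "joint_pos": joint angles; "joint_vel": joint speeds; "tau": joint torques, N m; "eef_pos": TCP position; "tool_rot": TCP orientation; "ft_force": force on the tool from outside, world axes, zero at the start; "ft_torque": the same for the moment, N m; "grip_width": finger opening in m; "grasp_force": force on a finger pad.
Only numpy, scipy, OpenCV 4.12 (cv2) and the standard library are available. Lean on these libraries where they do the work, as an engineer would, in place of code of your own. Each camera call takes 0.05 s, during which the arm holds its last target. There are 200 camera calls.

TASK

Check by hand that the limit switch with the roller at the end of its arm works: push its upright arm sideways, to either side, until it leans about 45 degrees and is clearly tripped, and hold it there for about a second without driving it to its end stop. Then let go so that it springs back upright. Leave the other switch, which has a plain thin rod for an arm, and the model boat as they are.

Things in the scene. Friction and masses are not known exactly. Their poses are not given: they have to be found in the camera images.
- roller_switch: Limit switch with a roller arm, fixed to the bench. Origin: centre of the underside of its 100 x 100 x 30 mm plywood base; z up. On it a grey housing, 34 mm along x, 40 mm along y, top 100 mm above the bench. The arm stands before the housing's -x face, 27 mm from the origin in -x. It may be left or right of the boat, turned up to 45 degrees; 25 mm around its base is clear.
- roller_arm (a joint): Roller arm: steel, 5 mm (x) by 13 mm (y), pivot 85 mm above the bench, axis along the switch's x. Black roller, 18 mm across, centred 70 mm above the pivot, 30 to 39 mm from the origin in -x. Value: lean in rad, 0 upright, positive to the switch's +y, stops at +-1.4. Spring 0.3 N m/rad (3.5 N at the roller for 45 degrees) rights it. Trips beyond 0.5 rad either way.
- rod_tip (a point): Tip of the other switch's arm: a plain steel rod 6 mm thick without roller, on the same base and housing, sprung in the same way; the upright tip is 180 mm above the bench. That switch stands on the opposite side of the boat and is not to be touched.
- boat: Home-made wooden model boat lying loose between the two switches, 260 mm along its x, 110 mm along its y, deck 36 mm high, with a mast and a 90 mm wide crossbar whose top is 189 mm above the bench; 0.7 kg. Origin: centre of the underside.

How it is judged:
By the outcome, as a careful person would: the job done as asked, in the order asked, and still so for the second after the job is handed in, with the robot touching nothing.
It also fails if it takes over 32 s, if anything falls off the work surface, if the arm or the gripper's body presses on something with over 40 N, if the wrist force passes 120 N, or if a joint passes its speed limit or range.

## Working session

There is one attempt and no reset: what is moved stays moved. The work goes in short steps, Python scripts to look and compute and a tool call to move; the robot and the scene stay as the last step left them, time stands still between calls to the robot, and variables do not carry over. Pictures are saved under pics/ and viewed, at most 10 in all, crops included, and the job is handed in when it is done.

Besides the shell and the picture viewer there is one more tool, called after "Emit:" as name(argument=value, ...) on one line, values as JSON. carry_out: Moves the arm, as the interface text tells. Its arguments: {"type":"object","properties":{"increments":{"type":"array","items":{"type":"number"}}},"required":["increments"]}

```bash
mkdir -p pics; ls; cat > h.py <<'E'
import numpy as np, cv2
from scipy.spatial.transform import Rotation as R
from workcell import bot
np.set_printoptions(precision=4,suppress=True)
def att(c):
    a=np.array(c["attitude"],float)
    return a if a.shape==(3,3) else R.from_quat(a).as_matrix()
def w(c,p): return att(c)@np.array(p)+np.array(c["eye"])
def cloud(c):
    z=c["range_z"]; v,u=np.mgrid[:z.shape[0],:z.shape[1]]; m=c["mtx"]
    P=np.dstack([(u-m[0][2])/m[0][0]*z,(v-m[1][2])/m[1][1]*z,z])
    return P@att(c).T+np.array(c["eye"])
E
python3 - <<'E'
from h import *
o=bot.get_obs(); print(o["clock"],o["eef_pos"],o["tool_rot"],o["grip_width"])
for n in ["scene","top"]:
    c=bot.camera(n); cv2.imwrite(f"pics/{n}0.png",c["pixels"]); print(n,c["eye"],c["attitude"])
    for t in ["roller_switch","roller_arm","rod_tip","boat"]:
        for f in (bot.find_in,bot.place_of):
            try: print(f.__name__,t,[(round(d["p"],2),w(c,d["xyz"])) for d in f(c,t)[:3]])
            except Exception as e: print(t,f.__name__,e)
    P=cloud(c)
    for d in bot.regions_of(c,"roller_arm")[:2]:
        q=P[d["mask"]&(c["range_z"]>0)]; print("mask",d["p"],len(q),np.median(q,0),q[q[:,2]>.14].mean(0), q.min(0),q.max(0), np.argwhere(d["mask"]).mean(0))
E
```

```text
pics
0.0 [ 0.1254 -0.4833  0.194 ] [ 0.992   0.1266 -0.0001 -0.001 ] 0.08534704810439998
scene [ 0.9891 -0.616   0.7238] [ 0.8553  0.2778 -0.1474 -0.4118]
call roller_switch [(0.7, array([0.5897, 0.2425, 0.0314]))]
call roller_switch [(0.92, array([0.5834, 0.2616, 0.003 ]))]
call roller_arm [(0.63, array([0.5516, 0.256 , 0.1333]))]
roller_arm call it knows: boat, rod_tip, roller_switch
call rod_tip [(0.6, array([ 0.5198, -0.2148,  0.1273]))]
call rod_tip [(0.53, array([ 0.5183, -0.2145,  0.1815]))]
call boat [(0.69, array([ 0.5404, -0.0301,  0.038 ]))]
call boat [(0.65, array([ 0.5268, -0.0149,  0.0004]))]
mask 0.6 144 [0.5531 0.258  0.1271] [0.5509 0.2586 0.1533] [ 0.4361  0.2504 -0.0038] [0.5581 0.4813 0.1633] [141.4658 329.726 ]
top [ 0.3408 -0.0167  1.2888] [-0.6992  0.7113 -0.0412  0.0585]
call roller_switch [(0.96, array([0.5695, 0.2558, 0.0305]))]
call roller_switch [(0.95, array([ 0.58  ,  0.2634, -0.0024]))]
call roller_arm [(0.38, array([0.5504, 0.2592, 0.1508]))]
roller_arm call it knows: boat, rod_tip, roller_switch
call rod_tip []
call rod_tip [(0.42, array([ 0.5156, -0.2169,  0.1834]))]
call boat [(0.78, array([ 0.5107, -0.0134,  0.0376])), (0.15, array([0.5697, 0.2532, 0.0291]))]
call boat [(0.83, array([ 0.5278, -0.0104,  0.0023]))]
mask 0.66 83 [0.5501 0.2605 0.1376] [0.5467 0.2611 0.1599] [0.5389 0.2533 0.0272] [0.5759 0.3026 0.1666] [177.4458 160.7831]
```

View pics/scene0.png

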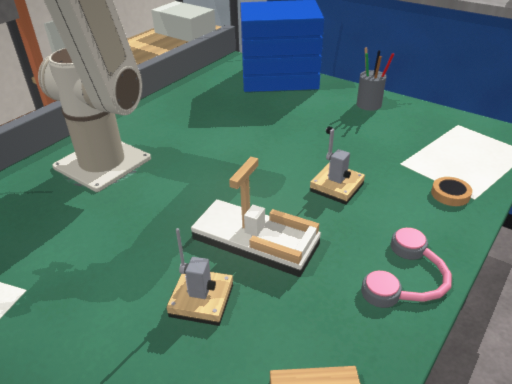

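View pics/top0.png

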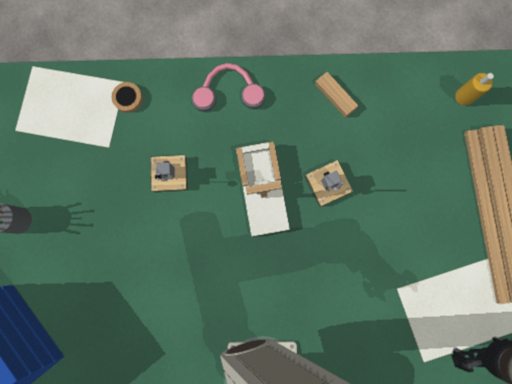

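The pictures show the roller switch on the boat's left (+y) side. The black roller is at about (331,130) in scene and (165,172) in top. The boat is in the middle with its crossbar at (245,172) in scene, and the rod switch is at (180,235). The networks agree: switch origin ≈ (0.582, 0.262), roller ≈ (0.547, 0.261, 0.156), so the yaw is about 0 and the arm leans along world ±y. I'll push toward +y from the boat side with the fingers shut.

Emit:
carry_out(increments=[0,0,0,-4,0.127,0,0,0,-4,0.127,0,0,0,-4,0,0,4,-3,0,0,0,4,-4,0,0])

```text
clock: 1.52
eef_pos: [0.2063, -0.4142, 0.3152]
tool_rot: [1.0, -0.001, 0.0, 0.001]
ft_force: [1.6, 1.1, 0.1]
grip_width: 0.0001
grasp_force: 0.0
```

```bash
python3 - <<'E'
from h import *
c=bot.camera("scene"); P=cloud(c)
# base yaw of switch: top-plate points
c=bot.camera("top"); P=cloud(c)
for d in bot.regions_of(c,"roller_switch")[:1]:
    q=P[d["mask"]&(c["range_z"]>0)]; b=q[(q[:,2]>.018)&(q[:,2]<.045)]
    r=cv2.minAreaRect((b[:,:2]*1000).astype(np.float32)); print(len(b),r)
E
```

```text
793 ((580.8424682617188, 262.0243225097656), (101.01716613769531, 98.88549041748047), 1.4208344221115112)
```

Emit:
carry_out(increments=[0,2.3,-4,0,0,0,2.3,-4,0,0,0,2.3,-4,0,0,0,2.3,-4,0,0,0,2.3,-4,0,0])

```text
clock: 2.3
eef_pos: [0.3209, -0.2138, 0.315]
tool_rot: [1.0, -0.001, 0.0, 0.0]
ft_force: [0.3, -0.5, 0.4]
grip_width: -0.0003
grasp_force: 0.0
```

Emit:
carry_out(increments=[0,2.3,-4,0,0,0,2.3,-4,0,0,0,2.3,-4,0,0,0,2.3,-4,0,0,0,2.3,-4,0,0])

```text
clock: 2.92
eef_pos: [0.4366, -0.0138, 0.3149]
tool_rot: [1.0, -0.001, 0.0, 0.0]
ft_force: [1.5, 0.5, 0.4]
grip_width: -0.0001
grasp_force: 0.0
```

Emit:
carry_out(increments=[0,2.3,-4,0,0,0,2.3,-4,0,0,0,2.3,-4,0,0,0,2.3,-4,0,0,0,2.3,-4,0,0])

```text
clock: 3.55
eef_pos: [0.5487, 0.0992, 0.3205]
tool_rot: [0.997, 0.067, -0.003, -0.038]
ft_force: [-0.4, 0.1, 0.1]
grip_width: 0.0002
grasp_force: 0.0
```

```bash
python3 - <<'E'
from h import *
o=bot.get_obs(); print(o["clock"],o["eef_pos"],o["tool_rot"],o["joint_pos"],o["joint_vel"]); r=R.from_quat(o["tool_rot"]); print(r.as_matrix())
E
```

```text
3.55 [0.5487 0.0992 0.3205] [ 0.997   0.0671 -0.0032 -0.0377] [0.1328 0.3524 0.4783 1.6981 0.0756 3.1399] [ 0.2355  0.444   0.6722  0.2252  0.1212 -0.0012]
[[ 0.991   0.1337 -0.0113]
 [ 0.1341 -0.9881  0.0747]
 [-0.0012 -0.0755 -0.9971]]
```

Emit:
carry_out(increments=[0,0,0,0,-0.17,0,0,0,0,-0.17,0,0,0,0,-0.17,0,0,0,0,-0.17,0,0,0,0,-0.17])

```text
clock: 4.18
eef_pos: [0.548, 0.0985, 0.3205]
tool_rot: [0.88, 0.474, 0.013, -0.035]
ft_force: [0.4, -0.1, 0.3]
grip_width: 0.0004
grasp_force: 0.0
```

```bash
python3 - <<'E'
from h import *
o=bot.get_obs(); print(o["clock"],o["eef_pos"],o["joint_pos"]); r=R.from_quat(o["tool_rot"]); print(r.as_matrix())
E
```

```text
4.175 [0.548  0.0985 0.3205] [0.132  0.3507 0.4759 1.6973 0.0752 2.2843]
[[ 0.5497  0.8353 -0.0112]
 [ 0.8335 -0.5475  0.0743]
 [ 0.0559 -0.0502 -0.9972]]
```

Emit:
carry_out(increments=[0,0,0,0,-0.145,0,0,0,0,-0.145,0,0,0,0,-0.145,0,0,0,0,-0.145,0,0,0,0,0])

```text
clock: 4.8
eef_pos: [0.5479, 0.0987, 0.3205]
tool_rot: [0.71, 0.703, 0.022, -0.03]
ft_force: [0.0, 0.1, -0.1]
grip_width: 0.0002
grasp_force: 0.0
```

```bash
python3 - <<'E'
from h import *
o=bot.get_obs(); r=R.from_quat(o["tool_rot"]); print(r.as_matrix())
for t in ([.550,.205,.20],[.55,.215,.130]): print(r.inv().apply(np.array(t)-o["eef_pos"])*100)
E
```

```text
[[ 0.0092  0.9999 -0.0113]
 [ 0.9972 -0.0083  0.0744]
 [ 0.0743 -0.012  -0.9972]]
[ 9.7043  0.2678 12.8027]
[10.1814  0.3433 19.8572]
```

Emit:
carry_out(increments=[0,3,0.1,2,0,0,3,0.1,4,0,0,3,0.1,4,0,0,0.5,0,3,0,0,0,0,0,0])

```text
clock: 5.42
eef_pos: [0.5477, 0.2038, 0.1953]
tool_rot: [0.709, 0.704, 0.019, -0.032]
ft_force: [0.0, 0.1, 0.3]
grip_width: -0.0003
grasp_force: 0.0
```

Emit:
carry_out(increments=[0,0.4,0,3,0,0,0.3,0,3.8,0,0,0,0,0,0,0,0,0,0,0,0,0,0,0,0])

```text
clock: 6.05
eef_pos: [0.5506, 0.2164, 0.1336]
tool_rot: [0.709, 0.704, 0.024, -0.029]
ft_force: [-0.1, -0.4, 1.0]
grip_width: -0.0002
grasp_force: 0.0
```

```bash
python3 - <<'E'
from h import *
o=bot.get_obs(); print(o["clock"],o["eef_pos"],o["ft_force"]); r=R.from_quat(o["tool_rot"]); print(r.as_matrix())
c=bot.camera("scene"); cv2.imwrite("pics/s1.png",cv2.resize(c["pixels"][60:220,240:440],None,fx=3.5,fy=3.5))
E
```

```text
6.05 [0.5506 0.2164 0.1336] [-0.146  -0.4322  0.9861]
[[ 0.0067  1.     -0.007 ]
 [ 0.9971 -0.0061  0.0762]
 [ 0.0761 -0.0075 -0.9971]]
```

View pics/s1.png

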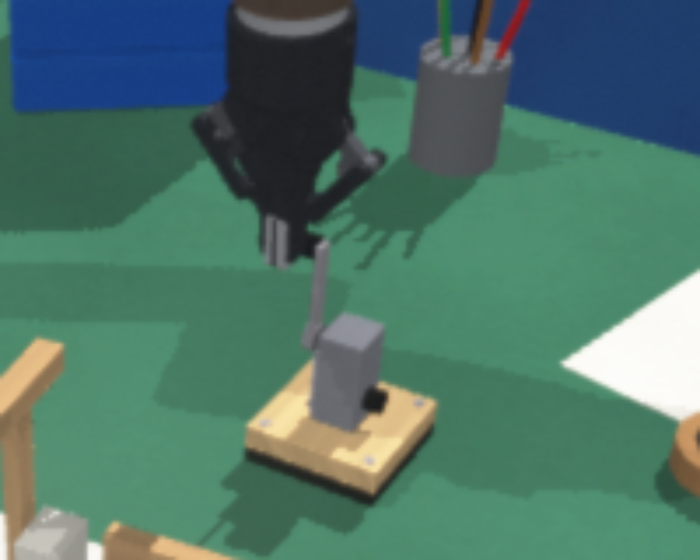

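The fingers sit just on the boat side of the roller (crop about (278,250) against the roller at (315,243)) and nothing is touching. Next I'll make contact and lean it part way.

Emit:
carry_out(increments=[0,1.5,0,0.2,0,0,1.5,0,0.1,0,0,1.0,0,0.1,0,0,0.7,0,0.1,0,0,0,0,0,0])

```text
clock: 6.72
eef_pos: [0.5487, 0.2643, 0.1292]
tool_rot: [0.708, 0.705, 0.022, -0.031]
ft_force: [0.4, 0.4, 0.0]
grip_width: 0.0005
grasp_force: 0.0
```

```bash
python3 - <<'E'
from h import *
o=bot.get_obs(); print(o["clock"],o["eef_pos"],o["ft_force"])
c=bot.camera("scene"); cv2.imwrite("pics/s2.png",cv2.resize(c["pixels"][60:220,240:440],None,fx=3.5,fy=3.5))
E
```

```text
6.725 [0.5487 0.2643 0.1292] [0.3711 0.3874 0.0001]
```

View pics/s2.png

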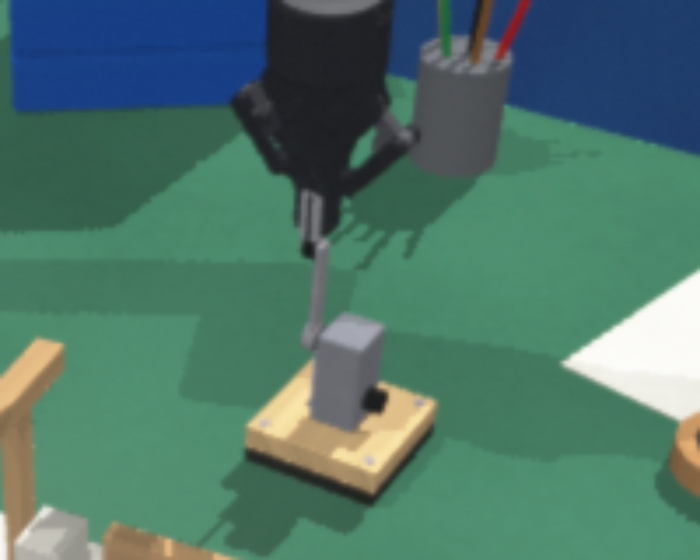

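```bash
python3 - <<'E'
from h import *
o=bot.get_obs(); t=np.array(o["eef_pos"])
def pr(c,p):
    q=c["mtx"]@(att(c).T@(np.array(p)-c["eye"])); return q[:2]/q[2],q[2]
for n in("scene","top"):
    c=bot.camera(n); P=cloud(c)
    for nm,p in(("tcp",t),("roller",[.548,.261,.155]),("pivot",[.555,.261,.085])):
        uv,z=pr(c,p); print(n,nm,uv,"crop",(uv-[240,60])*3.5,z)
    for nm in("roller_arm","roller_switch"): print(nm,[(round(d["p"],2),w(c,d["xyz"])) for d in (bot.find_in(c,"roller_arm") if nm=="roller_arm" else bot.place_of(c,nm))[:2]])
    uv,_=pr(c,[.548,.261,.155]); u,v=uv.astype(int)
    if n=="scene":
        S=cv2.resize(c["pixels"][v-30:v+50,u-40:u+40],None,fx=7,fy=7,interpolation=cv2.INTER_CUBIC)
        for y in range(v-6,v+9): print(y,[(tuple((P[y,x]*1000).astype(int))) for x in range(u-6,u+7,2)])
    else: T=cv2.resize(c["pixels"][v-20:v+20,u-20:u+20],None,fx=5,fy=5)
cv2.imwrite("pics/s3.png",np.hstack([S,cv2.copyMakeBorder(T,0,360,0,0,cv2.BORDER_CONSTANT)]))
E
```

```text
scene tcp [329.699  139.3192] crop [313.9466 277.617 ] 1.1265141327413917
scene roller [329.6593 130.2928] crop [313.8075 246.0248] 1.109247283918966
scene pivot [329.9447 156.2843] crop [314.8063 336.9949] 1.1490914619748023
roller_arm [(0.45, array([0.5517, 0.2557, 0.1289]))]
roller_switch []
124 [(np.int64(388), np.int64(528), np.int64(-4)), (np.int64(542), np.int64(245), np.int64(177)), (np.int64(547), np.int64(245), np.int64(179)), (np.int64(553), np.int64(244), np.int64(181)), (np.int64(555), np.int64(249), np.int64(179)), (np.int64(559), np.int64(252), np.int64(179)), (np.int64(561), np.int64(259), np.int64(176))]
125 [(np.int64(396), np.int64(515), np.int64(0)), (np.int64(541), np.int64(247), np.int64(173)), (np.int64(549), np.int64(242), np.int64(177)), (np.int64(551), np.int64(249), np.int64(175)), (np.int64(554), np.int64(252), np.int64(174)), (np.int64(559), np.int64(251), np.int64(177)), (np.int64(560), np.int64(259), np.int64(173))]
126 [(np.int64(399), np.int64(509), np.int64(0)), (np.int64(542), np.int64(246), np.int64(171)), (np.int64(547), np.int64(246), np.int64(17
[... 3724 characters left out ...]
 np.int64(472), np.int64(0)), (np.int64(458), np.int64(476), np.int64(0))]
138 [(np.int64(430), np.int64(455), np.int64(-3)), (np.int64(436), np.int64(457), np.int64(-2)), (np.int64(442), np.int64(458), np.int64(0)), (np.int64(549), np.int64(258), np.int64(135)), (np.int64(555), np.int64(256), np.int64(139)), (np.int64(456), np.int64(468), np.int64(-1)), (np.int64(461), np.int64(471), np.int64(0))]
top tcp [159.9034 177.9732] crop [-280.3382  412.9061] 1.1834657596200011
top roller [158.6494 176.5724] crop [-284.7273  408.0033] 1.157823608403935
top pivot [164.7135 178.4909] crop [-263.5028  414.7183] 1.2280930315324416
roller_arm []
roller_switch [(0.86, array([ 0.5824,  0.265 , -0.0018]))]
```

View pics/s3.png

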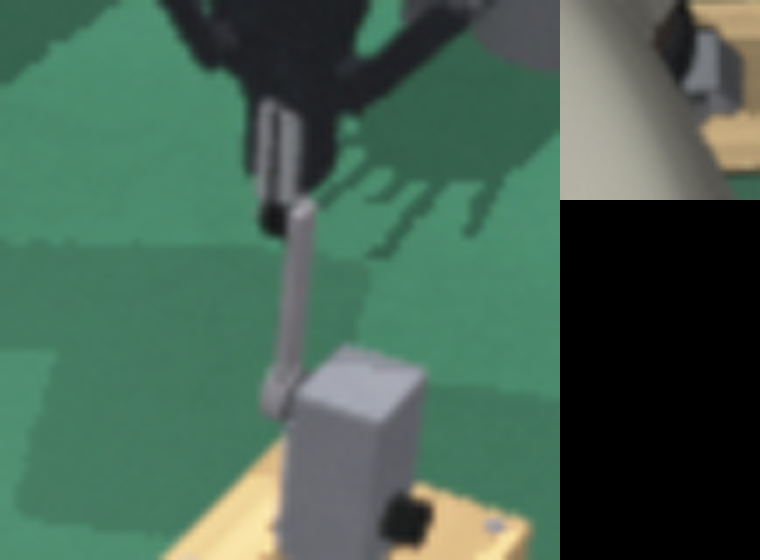

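The fingers passed just over the roller: the arm is still upright and the force is about zero. The depth points put the visible fingertips near z ≈ 0.165, about 3 cm above the reported TCP. I'll back off, lower, and measure the tip height.

Emit:
carry_out(increments=[0,-1.5,0,0,0,0,-1.8,0,0,0,0,-1.7,0,0,0,0,0,0,1,0,0,0,0,0,0])

```text
clock: 7.7
eef_pos: [0.5478, 0.214, 0.1146]
tool_rot: [0.709, 0.704, 0.022, -0.031]
ft_force: [-0.6, 0.8, 0.7]
grip_width: 0.0002
grasp_force: 0.0
```

```bash
python3 - <<'E'
from h import *
o=bot.get_obs(); t=np.array(o["eef_pos"]); print(o["clock"],t,o["ft_force"],o["joint_pos"])
c=bot.camera("scene"); P=cloud(c).reshape(-1,3)
q=P[(abs(P[:,0]-t[0])<.03)&(abs(P[:,1]-t[1])<.03)&(P[:,2]>.06)&(P[:,2]<.25)]
for z in np.arange(.10,.22,.008):
    s=q[(q[:,2]>=z)&(q[:,2]<z+.008)]
    if len(s): print(round(z,3),len(s),s.min(0),s.max(0))
cv2.imwrite("pics/s4.png",cv2.resize(c["pixels"][95:195,280:380],None,fx=6,fy=6,interpolation=cv2.INTER_CUBIC))
E
```

```text
7.7 [0.5478 0.214  0.1146] [-0.6423  0.8174  0.7455] [0.3293 0.4474 0.087  1.1988 0.0748 1.9068]
0.148 8 [0.5446 0.1954 0.1502] [0.5541 0.2053 0.1557]
0.156 35 [0.5348 0.1947 0.1566] [0.5614 0.2114 0.1638]
0.164 37 [0.536  0.1948 0.1642] [0.5621 0.214  0.1711]
0.172 40 [0.5354 0.1939 0.1722] [0.5627 0.214  0.1795]
0.18 40 [0.5344 0.1934 0.18  ] [0.5631 0.2124 0.1879]
0.188 40 [0.5269 0.1897 0.1881] [0.5773 0.2007 0.196 ]
0.196 89 [0.5206 0.1885 0.1963] [0.5771 0.2175 0.204 ]
0.204 70 [0.5182 0.188  0.2041] [0.5773 0.2141 0.2116]
0.212 66 [0.518  0.1847 0.2124] [0.5663 0.2193 0.2199]
```

View pics/s4.png

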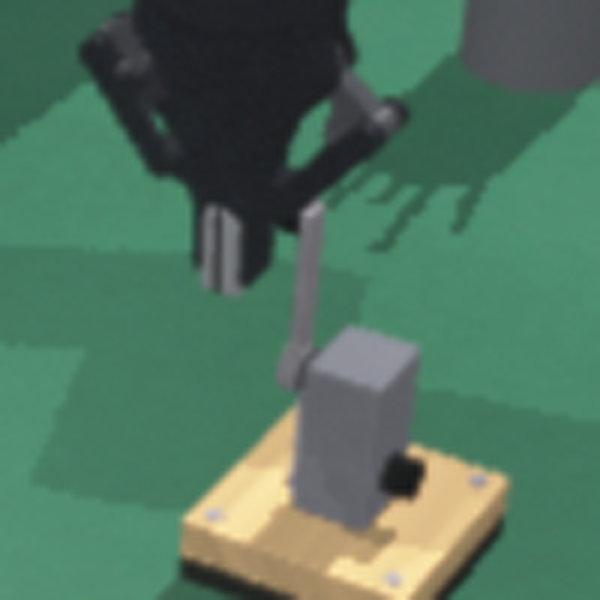

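The fingertips really end about 36 mm above the reported TCP (true z ≈ 0.150). In x they are centred at 0.549, which lines up with the arm. I'll lower them 2 cm and approach again.

Emit:
carry_out(increments=[0,0,0,2.0,0,0,1.5,0,0.1,0,0,1.5,0,0.1,0,0,1.5,0,0.1,0,0,0,0,0,0])

```text
clock: 8.38
eef_pos: [0.5488, 0.2628, 0.0967]
tool_rot: [0.708, 0.705, 0.023, -0.03]
ft_force: [0.2, -1.6, 1.9]
grip_width: -0.0
grasp_force: 0.6
```

```bash
python3 - <<'E'
from h import *
o=bot.get_obs(); print(o["clock"],o["eef_pos"],o["ft_force"])
c=bot.camera("scene"); cv2.imwrite("pics/s5.png",cv2.resize(c["pixels"][95:195,280:380],None,fx=6,fy=6,interpolation=cv2.INTER_CUBIC))
E
```

```text
8.375 [0.5488 0.2628 0.0967] [ 0.2198 -1.5709  1.9034]
```

View pics/s5.png

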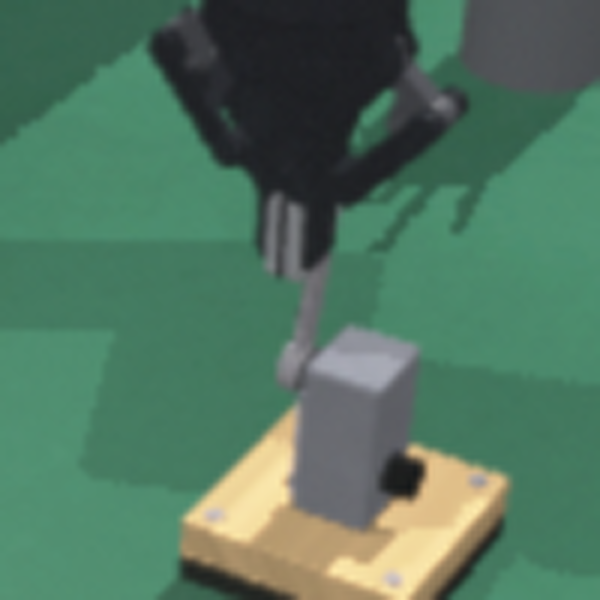

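The arm is now leaning, with 1.6 N of resistance (about 0.3–0.35 rad). The next move takes it to about 45 degrees and holds it.

Emit:
carry_out(increments=[0,0.9,0,0.1,0,0,0.9,0,0.1,0,0,0.8,0,0.1,0,0,0,0,0,0,0,0,0,0,0])

```text
clock: 9.05
eef_pos: [0.5487, 0.2873, 0.0953]
tool_rot: [0.709, 0.705, 0.022, -0.031]
ft_force: [-1.2, -2.8, 1.1]
grip_width: 0.0002
grasp_force: 1.5
```

```bash
python3 - <<'E'
from h import *
o=bot.get_obs(); print(o["clock"],o["eef_pos"],o["ft_force"])
c=bot.camera("scene"); cv2.imwrite("pics/s6.png",cv2.resize(c["pixels"][95:195,280:380],None,fx=6,fy=6,interpolation=cv2.INTER_CUBIC))
P=cloud(c).reshape(-1,3); q=P[(P[:,2]>.1)&(P[:,2]<.17)&(abs(P[:,0]-.55)<.02)&(P[:,1]>.2)&(P[:,1]<.35)]
for z in np.arange(.1,.17,.007):
    s=q[(q[:,2]>=z)&(q[:,2]<z+.007)]
    if len(s): print(round(z,3),len(s),s.min(0),s.max(0))
E
```

```text
9.05 [0.5487 0.2873 0.0953] [-1.1591 -2.8055  1.1169]
0.1 20 [0.5499 0.2431 0.1001] [0.5694 0.2811 0.1066]
0.107 15 [0.5485 0.271  0.1075] [0.5547 0.2909 0.1135]
0.114 12 [0.5497 0.2771 0.1144] [0.5543 0.2947 0.1208]
0.121 12 [0.5495 0.2764 0.1216] [0.5551 0.2991 0.1279]
0.128 8 [0.5454 0.2706 0.1287] [0.5553 0.2878 0.1342]
0.135 24 [0.5367 0.267  0.1359] [0.562  0.3077 0.1418]
0.142 31 [0.5362 0.2676 0.1425] [0.5641 0.2889 0.1488]
0.149 31 [0.5358 0.2666 0.1493] [0.563  0.2873 0.1559]
0.156 34 [0.5359 0.2616 0.1561] [0.5629 0.2855 0.1624]
0.163 25 [0.5356 0.2658 0.1631] [0.5625 0.2835 0.1693]
```

View pics/s6.png

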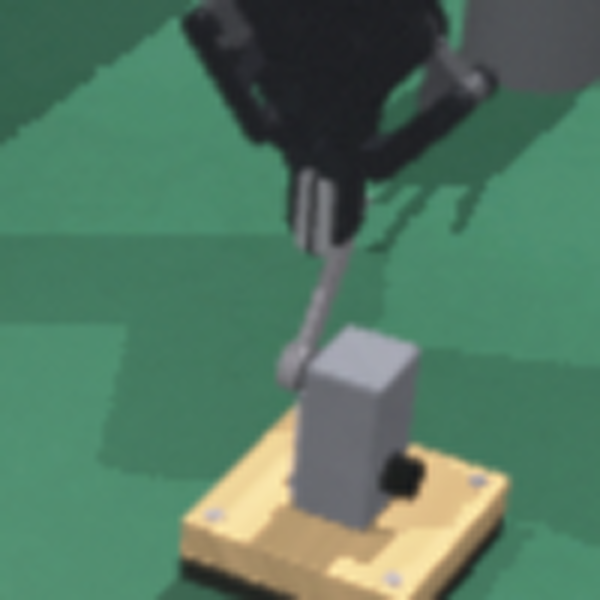

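It leans about 0.65 rad by force, depth and geometry. I'll push another 6 mm to reach about 45°, hold about 1 s, then back away.

Emit:
carry_out(increments=[0,0.7,0,0.1,0,0,0,0,0,0,0,0,0,0,0,0,0,0,0,0,0,0,0,0,0])

```text
clock: 9.72
eef_pos: [0.5489, 0.2943, 0.0949]
tool_rot: [0.709, 0.705, 0.023, -0.03]
ft_force: [-0.4, -4.3, 0.7]
grip_width: 0.0002
grasp_force: 1.9
```

Emit:
carry_out(increments=[0,0,0,0,0,0,0,0,0,0,0,0,0,0,0,0,0,0,0,0,0,-0.5,0,0,0])

```text
clock: 10.35
eef_pos: [0.5494, 0.2906, 0.0952]
tool_rot: [0.708, 0.705, 0.024, -0.031]
ft_force: [0.4, -0.5, 4.9]
grip_width: -0.0002
grasp_force: 1.7
```

Emit:
carry_out(increments=[0,-1.2,0,0,0,0,-1.5,0,0,0,0,-1.5,0,0,0,0,-2,0,0,0,0,-2.0,0,0,0])

```text
clock: 10.98
eef_pos: [0.548, 0.206, 0.0878]
tool_rot: [0.709, 0.704, 0.022, -0.031]
ft_force: [1.0, -0.5, 0.6]
grip_width: 0.0001
grasp_force: 0.0
```

Emit:
carry_out(increments=[0,0,0,-3,0,0,0,0,-4,0,0,0,0,-4,0,0,0,0,-3,0,0,0,0,0,0])

```text
clock: 11.6
eef_pos: [0.5516, 0.1965, 0.2307]
tool_rot: [0.709, 0.704, 0.025, -0.029]
ft_force: [-0.4, -0.2, -0.6]
grip_width: -0.0002
grasp_force: 0.0
```

```bash
python3 - <<'E'
from h import *
o=bot.get_obs(); print(o["clock"],o["eef_pos"],o["ft_force"])
c=bot.camera("scene"); cv2.imwrite("pics/s7.png",cv2.resize(c["pixels"][70:320,150:400],None,fx=2.4,fy=2.4,interpolation=cv2.INTER_CUBIC))
for t in ("boat","rod_tip"): print(t,[w(c,d["xyz"]) for d in bot.place_of(c,t)[:1]])
E
```

```text
11.6 [0.5516 0.1965 0.2307] [-0.4033 -0.2292 -0.6124]
boat [array([ 0.5266, -0.0155,  0.0041])]
rod_tip [array([ 0.5176, -0.2144,  0.1809])]
```

View pics/s7.png

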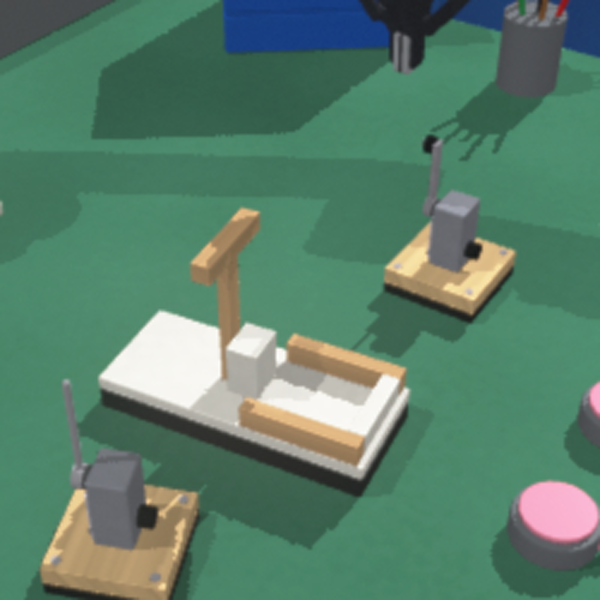

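After release, the roller arm is upright again (roller at (430,145)). The rod switch and the boat measure where they started, and the gripper is clear of everything.

```bash
python3 -c "
from workcell import bot
print(bot.job_done())"
```

```text
the job is handed in; nothing more can be done
None
```

I pushed the roller switch's arm to an estimated 45° toward +y, held it there about 1 s, and let it spring back upright; the rod switch and boat were not touched, and the job is handed in.

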